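# Drive the worn sleeve out of a press bearing block

### The job

Pick up the drift with the blue handle (the thick rod) and push it through the bore of the green press block, from the side away from the tray, until the loosened brass sleeve comes out of the far side and drops into the catch tray. Then draw the drift back out and lay it down flat on the open bench without dropping it. Leave the red-handled thin drift where it lies: it would only slip through the sleeve's hole.

Things in the scene. Friction and masses are not known exactly. Their poses are not given: they have to be found in the camera images.
- drift_grip (a point): Thick drift, 120 g, lying on the bench: a square blue plastic handle 90 mm long, 28 x 28 mm in section, and a straight steel rod of 18 mm diameter that continues 100 mm from one end of it, on the same axis. This point is the handle's centre, on the axis, 14 mm above the bench as it lies. x points along the rod to its tip, 145 mm from this point; z up.
- thin_grip (a point): Thin drift, the wrong one, to be left alone: the same handle in red plastic, with a steel rod of only 8 mm diameter and 100 mm length. This point is the centre of the handle, 14 mm above the bench; x points to the rod's tip.
- sleeve_center (a point): Worn brass sleeve lying loose inside the bore: a tube of 33 mm outer and 12 mm inner diameter, 36 mm long, 170 g, axis along the bore. It slides under 1 to 2 N. This point is its centre; x runs along its axis. Its near end starts 2 to 12 mm inside the bore mouth. A similar copper-coloured spare stands elsewhere.
- bore_mouth (a point): Entry mouth of the bore (36 mm wide, level, right through) in the fixed green block: centre of the hole in the block's face, 78 mm above the bench. x: push direction, into the bore; z up. Block 50 mm thick along x, 80 wide, 114 high, with low feet to 126 wide. Tray behind it at x = 50 to 155 mm, 116 wide inside, floor 68 mm below this point. The sleeve is out by the time the drift's tip is 60 mm in.
Mind the look-alikes: they are no part of the job. What is shaped like the part that bears sleeve_center but turquoise or white is not meant.

How it is judged:
On the way, in this order (a step that is already met when the one before it is completed fails the run):
1. the thick drift's rod is at least 20 mm into the bore from the entry side, roughly along it (x of drift_grip in the frame of bore_mouth above -0.125 m and y of drift_grip in the frame of bore_mouth between -0.03 and 0.03 m and z of drift_grip in the frame of bore_mouth between -0.03 and 0.03 m and angle between the x axis of drift_grip and the x axis of bore_mouth, either way round below 0.26 rad).
2. the sleeve has dropped out into the tray while the drift is still through the bore (tip more than 30 mm in) (x of drift_grip in the frame of bore_mouth above -0.115 m and y of drift_grip in the frame of bore_mouth between -0.03 and 0.03 m and z of drift_grip in the frame of bore_mouth between -0.03 and 0.03 m and angle between the x axis of drift_grip and the x axis of bore_mouth, either way round below 0.26 rad and x of sleeve_center in the frame of bore_mouth between 0.05 and 0.155 m and y of sleeve_center in the frame of bore_mouth between -0.06 and 0.06 m and z of sleeve_center in the frame of bore_mouth below -0.03 m), for 0.1 s.
At the end, for the whole second after the job is handed in: The brass sleeve lies at rest in the catch tray (within the tray's walls, its centre at least 30 mm below the bore's axis); the blue-handled drift lies at rest, level within 10 degrees, on the bench (handle centre less than 30 mm above it) (x of sleeve_center in the frame of bore_mouth between 0.05 and 0.155 m and y of sleeve_center in the frame of bore_mouth between -0.06 and 0.06 m and z of sleeve_center in the frame of bore_mouth below -0.03 m and height (world z) of drift_grip below 0.03 m and angle between drift_grip's own x axis and vertical between 1.4 and 1.75 rad and linear speed of each of drift, sleeve below 0.03 m/s); the robot touches nothing.
It fails at once if the red-handled thin drift is moved by more than 40 mm (distance of thin_grip from where it was at the start of the episode above 0.04 m).
It fails at once if the blue-handled drift is let go with its handle centre more than 100 mm above the bench (height (world z) of drift_grip above 0.1 m and contact force between the fingers and drift below 0.1 N).
It also fails if it takes over 54 s, if anything falls off the work surface, if the arm or the gripper's body presses on something with over 40 N, if the wrist force passes 120 N, or if a joint passes its speed limit or range.

### The arm

A 6-joint arm with a two-finger parallel gripper is mounted at the origin on the work surface. World frame = base frame: x ahead of the robot, y to its left, z up, the work surface at z = 0. Lengths are in m, angles in rad, forces in N, time in s.
With the tool pointing down it reaches from about 0.375 to 0.9 m from the base axis. Payload 3.1 kg.
Tool frame: the origin (TCP) lies midway between the tips of the shut fingers; the grasp point (between the pads) lies 19 mm behind it; z points along the fingers, y is the line along which they close (so a half turn about z gives the same grasp; the last joint's range is limited). The gripper opens to 87 mm and grips with 3 to 60 N. Pads are 19 mm wide; open, the fingers measure 117 mm over their backs; the gripper's body (75 mm by 190 mm) begins 51 mm behind the grasp point.
Start: joints at [1.03, 0.527, 1.433, -0, 1.181, -0.178], TCP at [0.222, 0.584, 0.223] pointing down, gripper open.
Joint ranges: [-3.08, 3.08], [-0.75, 2.2], [0.22, 2.44], [-1.43, 4.57], [0, 2.65], [-2.85, 2.85]. Speed limits (rad/s): [2.79, 2.79, 3.14, 3.14, 3.14, 3.14].

### API

Orientations are given as a unit quaternion [x, y, z, w].
In Python, from cell import robot gives the robot as it stands.
- The arm moves only by the tool drive_tool, never from a script. Its argument "increments" is a list of rows, each an object with "offset": the shift along the tool's x, y, z in units of 60 mm (1.0 is 60 mm), a list of three; "delta_rot": the turn, a rotation vector about the tool's x, y, z in units of 6 degrees (1.0 is 6 degrees), a list of three. In form: [{"offset": [dx, dy, dz], "delta_rot": [rx, ry, rz]}, ...]. A call has 1 to 10 rows; each row is the pose to reach, as a shift and turn from the pose commanded when the call began, along the tool's axes at that moment; what a row does not reach only later rows make up. A row lasts 1/8 s, in which the tool goes at most 62.5 mm and 10.7 degrees, less where a joint would pass 70% of its speed; a pose out of reach is approached as far as the arm can. A call with a gripper value outside its range is refused whole. "claw" is the opening, from 0 (shut) to 1 (fully open), set as the call begins (left out, the last holds). The fingers move at their own pace and stop on an object; "grip_force" is the grip in N (left out, the last holds). Time passes only in rows, so rows that repeat a pose let the fingers close. It gives the time, the measured TCP pose, the force, the opening and the grip force at its end, in the units of the state.
- robot.get_state(): the state, without advancing time (a new reading comes with each control period).
- robot.read_camera(name): name is "scene" or "top" or "wrist"; returns the picture (420x560x3 uint8, red, green, blue); there is no depth.
- robot.camera_info(name): a dict with "fx", "fy", "cx", "cy" (pixels), "world_from_camera" (4x4, takes a point from camera to world coordinates). Camera axes: x right, y up, looking along -z (the intrinsics and any distortion apply to the point x, -y, -z); pixel columns grow to the right and rows downward; lengths in m; the calibration is good to about 2 mm. The wrist camera is an equidistant fisheye: a pixel r from the principal point sees the ray r / f radians off the axis. A picture is of the moment at which its call begins: read the wrist's pose just before it. camera_info takes no time and is no camera call; for the wrist camera it gives the pose at the moment of the call.
- robot.sign_off(): hands the job in; it is judged then, once.
Trained networks look in the newest picture that a camera, given by its name, has taken for a name from the list of things; names that differ only in an ending like _2 or _b are one class to them, and where a whole thing is asked for, a point or a joint stands for the part that bears it (a point fixed in the world has none). Each returns a list of dicts, best first, with "conf" (0 to 1); they miss things now and then, are a little off and sometimes report something else, mostly with a low value. They report only what shows in the picture. A call takes as long as a camera call. They do not tell look-alikes from the thing itself.
- robot.find_in(camera, name): "point" ([x, y, z] in m, in the coordinates of the camera as it stood for that picture, good to about 4 mm: the middle of the surface that is visible of it).
- robot.trace(camera, name): "mask" (420x560 bool, what is visible of it).
The state is a dict: "clock": time; "q": joint angles; "dq": joint speeds; "joint_torque": joint torques, N m; "tcp_pos": TCP position; "tcp_rot": TCP orientation; "force": force on the tool from outside, world axes, zero at the start; "ft_torque": the same for the moment, N m; "opening": finger opening in m; "grip_force": force on a finger pad.
Only numpy, scipy, OpenCV 4.12 (cv2) and the standard library are available. Lean on these libraries where they do the work, as an engineer would, in place of code of your own. Each camera call takes 0.05 s, during which the arm holds its last target. There are 200 camera calls.

## Working session

There is one attempt and no reset: what is moved stays moved. The work goes in short steps, Python scripts to look and compute and a tool call to move; the robot and the scene stay as the last step left them, time stands still between calls to the robot, and variables do not carry over. Pictures are saved under pics/ and viewed, at most 10 in all, crops included, and the job is handed in when it is done.

Besides the shell and the picture viewer there is one more tool, called after "Call:" by a JSON object that holds its "fn" and its "kwargs", one argument or row to a line. drive_tool: Moves the arm, as the interface text tells. Its arguments: {"type":"object","properties":{"increments":{"type":"array"},"claw":{"type":"number"},"grip_force":{"type":"number"}},"required":["increments"]}

```bash
mkdir -p pics
cat > h.py <<'E'
import numpy as np, cv2
from cell import robot
def shot(c,f):
    im=robot.read_camera(c); cv2.imwrite('pics/'+f,im[:,:,::-1]); return im
def find(c,n):
    T=np.array(robot.camera_info(c)["world_from_camera"])
    for d in robot.find_in(c,n)[:4]:
        p=np.array(d["point"]); print(c,n,round(d["conf"],2),np.round((T@np.r_[p,1])[:3],4))
def onplane(c,u,v,z):
    i=robot.camera_info(c);T=np.array(i["world_from_camera"])
    d=T[:3,:3]@np.array([(u-i["cx"])/i["fx"],-(v-i["cy"])/i["fy"],-1]);o=T[:3,3]
    return o+d*(z-o[2])/d[2]
E
python3 - <<'E'
from h import *
a=shot("scene","s1.png");b=shot("top","t1.png")
for c in("scene","top"):
    print({k:v for k,v in robot.camera_info(c).items()})
    for n in("drift_grip","thin_grip","sleeve_center","bore_mouth"):find(c,n)
cv2.imwrite('pics/t1b.png',cv2.resize(b[:,:,::-1],(800,600)))
print(robot.get_state())
E
```

```text
{'fx': 536.2629095579307, 'fy': 536.2629095579307, 'cx': 285.7772267211419, 'cy': 204.2955015447088, 'world_from_camera': array([[ 0.64994871, -0.50899329,  0.56435141,  1.00398926],
       [ 0.75990005,  0.44589766, -0.47299809, -0.49243586],
       [-0.01089011,  0.73627516,  0.67659463,  0.63896357],
       [ 0.        ,  0.        ,  0.        ,  1.        ]])}
scene drift_grip 0.8 [ 0.456  -0.2987  0.018 ]
scene thin_grip 0.92 [ 0.6047 -0.2285  0.0279]
scene sleeve_center 0.92 [0.4084 0.0515 0.0272]
scene sleeve_center 0.75 [0.6675 0.0134 0.0304]
scene sleeve_center 0.62 [0.5394 0.0329 0.0724]
scene bore_mouth 0.64 [0.5546 0.0488 0.0358]
{'fx': 401.319465820999, 'fy': 401.319465820999, 'cx': 286.33162465238485, 'cy': 209.09280802408617, 'world_from_camera': array([[ 0.03014864,  0.99538462, -0.09110714,  0.48735629],
       [-0.99879631,  0.0264724 , -0.04129345, -0.09277508],
       [-0.03869104,  0.09224241,  0.99498459,  0.74548072],
       [ 0.        ,  0.        ,  0.        ,  1.        ]])}
top drift_grip 0.77 [ 0.4498 -0.287   0.0269]
top thin_grip 0.78 [ 0.5943 -0.2169
[... 153 characters left out ...]
: 0.5, 'q': array([ 1.02951495e+00,  5.27541337e-01,  1.43274983e+00, -4.88941393e-05,
        1.18141882e+00, -1.78486267e-01]), 'dq': array([ 6.25608015e-04,  7.78086287e-06, -1.13552249e-03,  1.23730471e-03,
       -1.70602671e-03, -7.14815086e-04]), 'joint_torque': array([-9.00920732e-04, -4.39598966e+01, -1.76790243e+01,  6.33850764e-02,
        5.15787816e-02, -3.58079296e-05]), 'tcp_pos': array([0.22175145, 0.58427378, 0.22250708]), 'tcp_rot': array([ 1.80395245e-01,  9.83594201e-01, -6.28768345e-05,  5.05910912e-07]), 'force': array([-0.27458199,  0.77735089, -0.78868826]), 'ft_torque': array([-0.05383609, -0.00781943,  0.00671973]), 'grip_force': 0.0, 'opening': 0.08683734535022623}
```

View pics/t1b.png

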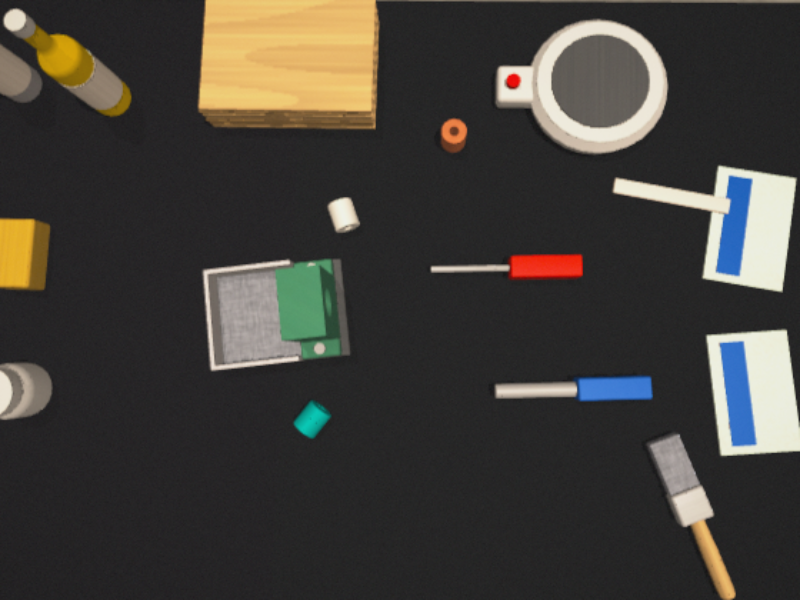

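View pics/s1.png

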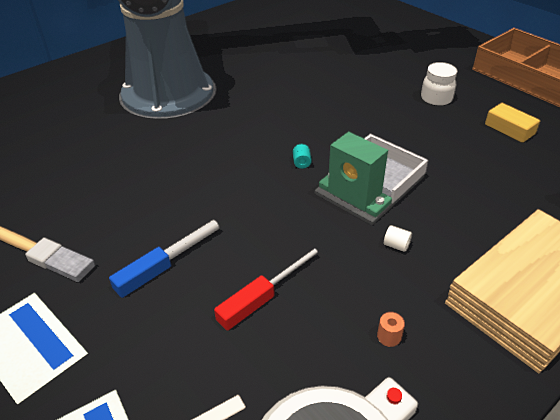

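```bash
cat > m.py <<'E'
from h import *
from scipy.spatial.transform import Rotation as R
t=cv2.imread('pics/t1.png');s=cv2.imread('pics/s1.png')
A=cv2.resize(t[175:265,135:255],None,fx=5,fy=5,interpolation=cv2.INTER_CUBIC)
B=cv2.resize(s[120:220,310:440],None,fx=4.6,fy=4.6,interpolation=cv2.INTER_CUBIC)
A=cv2.copyMakeBorder(A,0,460-A.shape[0],0,0,cv2.BORDER_CONSTANT) if A.shape[0]<460 else A
cv2.imwrite('pics/topcrop.png',A);cv2.imwrite('pics/scrop.png',B)
# drift: handle (blue) mask in top
hsv=cv2.cvtColor(t,cv2.COLOR_BGR2HSV)
for nm,lo,hi,box in(("blue",(100,120,80),(125,255,255),(250,290,390,470)),("steel",(0,0,90),(180,70,255),(250,290,335,405))):
    m=cv2.inRange(hsv,lo,hi);k=np.zeros_like(m);a,b,c,d=box;k[a:b,c:d]=m[a:b,c:d]
    r=cv2.minAreaRect(cv2.findNonZero(k));P=cv2.boxPoints(r);print(nm,r)
    print(np.round([onplane("top",u,v,0.028 if nm=="blue" else 0.018) for u,v in P],4))
print("mouth scene",onplane("scene",350,172,.078))
print(R.from_quat(robot.get_state()["tcp_rot"]).as_matrix().round(3))
E
python3 m.py
```

```text
blue ((429.09930419921875, 271.5774230957031), (16.700986862182617, 53.81071853637695), 88.15238952636719)
[[ 0.4616 -0.2689  0.028 ]
 [ 0.4675 -0.3618  0.028 ]
 [ 0.4387 -0.3625  0.028 ]
 [ 0.4326 -0.2699  0.028 ]]
steel ((374.9810791015625, 272.6864929199219), (10.346039772033691, 56.19411087036133), 88.66777801513672)
[[ 0.4509 -0.1738  0.018 ]
 [ 0.4564 -0.2731  0.018 ]
 [ 0.4382 -0.2736  0.018 ]
 [ 0.4326 -0.1746  0.018 ]]
mouth scene [0.54608043 0.03071955 0.078     ]
[[-0.935  0.355 -0.   ]
 [ 0.355  0.935 -0.   ]
 [-0.    -0.    -1.   ]]
```

View pics/topcrop.png

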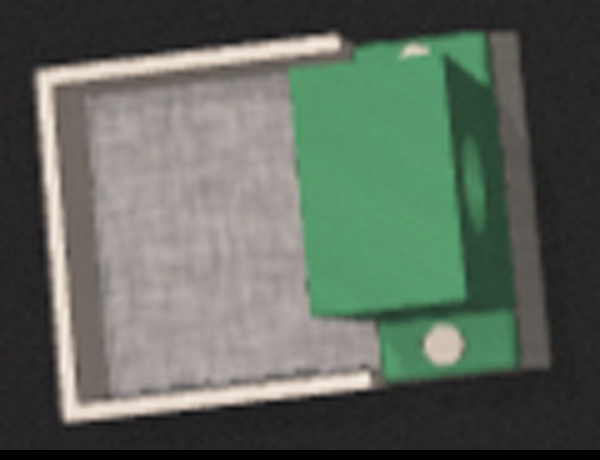

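View pics/scrop.png

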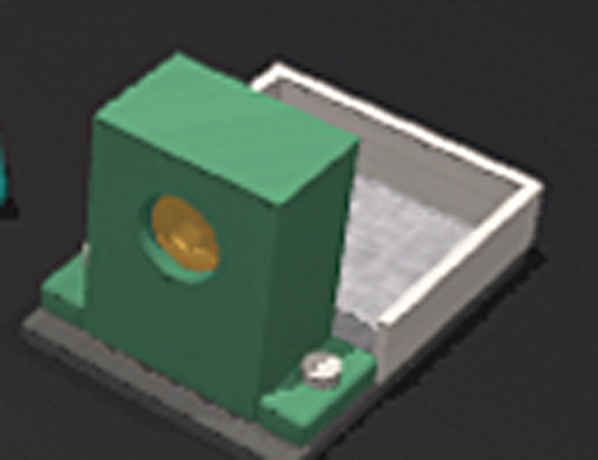

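Run:
```python
from h import *
P=np.array([onplane("top",135+u/5,175+v/5,.114) for u,v in((290,68),(443,55),(467,300),(312,316))]);print(P.round(4))
print(np.linalg.norm(np.diff(P,axis=0),axis=1))
d=((P[1]-P[0])+(P[2]-P[3]));d/=np.linalg.norm(d);w=P[1]-P[2];w/=np.linalg.norm(w)
print("push",d,"w",w,"ang",np.degrees(np.arctan2(-d[1],-d[0])),np.degrees(np.arctan2(w[1],w[0])))
print("face mid",(P[1]+P[2])/2)
S=np.array([onplane("scene",310+u/4.6,120+v/4.6,.114) for u,v in((180,53),(360,145),(280,207),(95,120))]);print("scene top corners",S.round(4), (S[2]+S[3])/2)
print("mouth scene",onplane("scene",310+180/4.6,120+238/4.6,.078), "mouth top", onplane("top",135+474/5,175+184/5,.078))
```

```text
[[0.5742 0.0841 0.114 ]
 [0.5796 0.0349 0.114 ]
 [0.5016 0.0238 0.114 ]
 [0.4951 0.073  0.114 ]]
[0.04950126 0.07875322 0.04961587]
push [ 0.12010167 -0.9927616   0.        ] w [0.98995544 0.14137975 0.        ] ang 96.8979700048628 8.127694494221176
face mid [0.54061075 0.02937682 0.114     ]
scene top corners [[0.4984 0.0737 0.114 ]
 [0.5795 0.0809 0.114 ]
 [0.5848 0.0341 0.114 ]
 [0.5075 0.0215 0.114 ]] [0.54615433 0.02778337 0.114     ]
mouth scene [0.54465557 0.03013059 0.078     ] mouth top [0.54138379 0.02978581 0.078     ]
```

Call:
{"fn": "drive_tool", "kwargs": {
  "increments": [
    {"offset": [-0.75, -0.67, 0], "delta_rot": [0, 0, 1.1]},
    {"offset": [-1.5, -1.34, 0], "delta_rot": [0, 0, 2.2]},
    {"offset": [-2.25, -2.0, 0], "delta_rot": [0, 0, 3.3]},
    {"offset": [-3, -2.67, 0], "delta_rot": [0, 0, 4.4]},
    {"offset": [-3.75, -3.34, 0], "delta_rot": [0, 0, 5.5]},
    {"offset": [-4.5, -4, 0], "delta_rot": [0, 0, 6.6]},
    {"offset": [-5.25, -4.67, 0], "delta_rot": [0, 0, 7.7]},
    {"offset": [-6, -5.34, 0], "delta_rot": [0, 0, 8.8]},
    {"offset": [-6.75, -6, 0], "delta_rot": [0, 0, 9.9]},
    {"offset": [-7.5, -6.68, 0], "delta_rot": [0, 0, 11]}
  ],
  "claw": 1,
  "grip_force": 40
}}

```text
clock: 1.75
tcp_pos: [0.5012, 0.048, 0.2229]
tcp_rot: [0.688, 0.725, 0.0, 0.0]
force: [0.6, -0.2, -0.6]
opening: 0.087
grip_force: 0.0
```

```bash
cat > go.py <<'E'
import sys
from h import *
from scipy.spatial.transform import Rotation as R
x,y,z,yaw=map(float,sys.argv[1:5]);s=robot.get_state()
M=R.from_quat(s["tcp_rot"]);a=np.radians(yaw);c,k=np.cos(a),np.sin(a)
T=R.from_matrix(np.array([[c,k,0],[k,-c,0],[0,0,-1]]))
print(s["clock"],s["tcp_pos"].round(4),"off",(M.inv().apply(np.array([x,y,z])-s["tcp_pos"])/.06).round(3),"rot",(np.degrees((M.inv()*T).as_rotvec())/6).round(3), "F",s["force"].round(1),s["opening"].round(4))
E
python3 go.py .45 -.318 .14 93.2
```

```text
Traceback (most recent call last):
  File "go.py", line 7, in <module>
    print(s["clock"],s["tcp_pos"].round(4),"off",(M.inv().apply(np.array([x,y,z])-s["tcp_pos"])/.06).round(3),"rot",(np.degrees((M.inv()*T).as_rotvec())/6).round(3), "F",s["force"].round(1),s["opening"].round(4))
                                                                                                                                                                                              ^^^^^^^^^^^^^^^^^^
AttributeError: 'float' object has no attribute 'round'
```

```bash
sed -i 's/s\["opening"\].round(4)/s["opening"]/' go.py; python3 go.py .45 -.318 .14 93.2
```

```text
1.75 [0.5012 0.048  0.2229] off [-6.047 -1.171  1.38 ] rot [ 0.011 -0.001 -0.037] F [ 0.6 -0.2 -0.6] 0.08695014029012904
```

Call:
{"fn": "drive_tool", "kwargs": {
  "increments": [
    {"offset": [-0.9, -0.17, 0], "delta_rot": [0, 0, 0]},
    {"offset": [-1.8, -0.34, 0], "delta_rot": [0, 0, 0]},
    {"offset": [-2.7, -0.52, 0], "delta_rot": [0, 0, 0]},
    {"offset": [-3.6, -0.7, 0.3], "delta_rot": [0, 0, 0]},
    {"offset": [-4.5, -0.87, 0.7], "delta_rot": [0, 0, 0]},
    {"offset": [-5.3, -1.03, 1.1], "delta_rot": [0, 0, 0]},
    {"offset": [-6.05, -1.17, 1.38], "delta_rot": [0, 0, 0]},
    {"offset": [-6.05, -1.17, 1.38], "delta_rot": [0, 0, 0]}
  ]
}}

```text
clock: 2.75
tcp_pos: [0.45, -0.3198, 0.1386]
tcp_rot: [0.689, 0.725, -0.0, 0.0]
force: [0.4, 1.4, -0.2]
opening: 0.0872
grip_force: 0.0
```

```bash
python3 - <<'E'
from h import *
im=shot("wrist","w1.png"); find("wrist","drift_grip"); i=robot.camera_info("wrist"); print(i)
E
python3 go.py .45 -.318 .003 93.2
```

```text
wrist drift_grip 0.72 [ 0.4505 -0.2789  0.0311]
{'fx': 325.19226210127806, 'fy': 325.19226210127806, 'cx': 272.8103846775146, 'cy': 205.8092876657758, 'world_from_camera': array([[ 9.98535223e-01, -5.21279437e-02, -1.44943528e-02,
         4.46745516e-01],
       [ 5.41049584e-02,  9.60792469e-01,  2.71938383e-01,
        -2.40314498e-01],
       [-2.49523674e-04, -2.72324270e-01,  9.62205503e-01,
         3.02479288e-01],
       [ 0.00000000e+00,  0.00000000e+00,  0.00000000e+00,
         1.00000000e+00]])}
2.85 [ 0.4501 -0.3163  0.1395] off [-3.000e-02 -2.000e-03  2.275e+00] rot [-0.005 -0.012 -0.01 ] F [ 0.  -0.1 -0.6] 0.0870010515216884
```

View pics/w1.png

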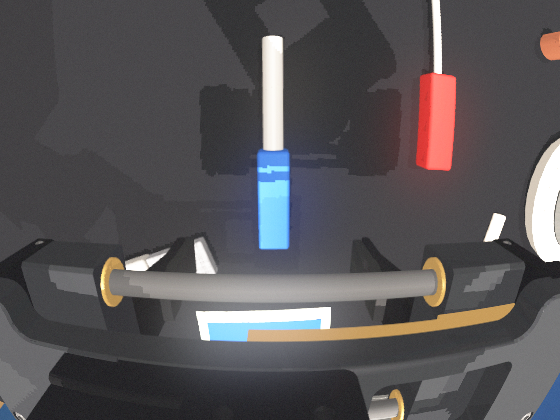

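```bash
cat >> h.py <<'E'
def wplane(u,v,z):
    i=robot.camera_info("wrist");T=np.array(i["world_from_camera"])
    a=np.array([u-i["cx"],-(v-i["cy"])]);r=np.hypot(*a);t=r/i["fx"]
    d=T[:3,:3]@np.r_[a/max(r,1e-9)*np.sin(t),-np.cos(t)];o=T[:3,3]
    return o+d*(z-o[2])/d[2]
E
python3 - <<'E'
from h import *
for u,v,z in((272.5,37,.009),(273,150,.028),(274,248,.02),(258.5,200,.028),(289,200,.028)):print(wplane(u,v,z).round(4))
E
```

```text
[ 0.4425 -0.1676  0.009 ]
[ 0.4484 -0.269   0.028 ]
[ 0.4544 -0.3614  0.02  ]
[ 0.4381 -0.3133  0.028 ]
[ 0.4647 -0.3119  0.028 ]
```

Call:
{"fn": "drive_tool", "kwargs": {
  "increments": [
    {"offset": [0, 0, 0.6], "delta_rot": [0, 0, 0]},
    {"offset": [0, 0, 1.3], "delta_rot": [0, 0, 0]},
    {"offset": [0, 0, 1.8], "delta_rot": [0, 0, 0]},
    {"offset": [0, 0, 2.1], "delta_rot": [0, 0, 0]},
    {"offset": [0, 0, 2.25], "delta_rot": [0, 0, 0]},
    {"offset": [0, 0, 2.25], "delta_rot": [0, 0, 0]}
  ]
}}

```text
clock: 3.6
tcp_pos: [0.4508, -0.3162, 0.005]
tcp_rot: [0.687, 0.727, 0.0, 0.0]
force: [0.7, -0.2, 0.2]
opening: 0.0872
grip_force: 0.0
```

Call:
{"fn": "drive_tool", "kwargs": {
  "increments": [
    {"offset": [0, 0, 0], "delta_rot": [0, 0, 0]},
    {"offset": [0, 0, 0], "delta_rot": [0, 0, 0]},
    {"offset": [0, 0, 0], "delta_rot": [0, 0, 0]},
    {"offset": [0, 0, 0], "delta_rot": [0, 0, 0]},
    {"offset": [0, 0, 0], "delta_rot": [0, 0, 0]},
    {"offset": [0, 0, 0], "delta_rot": [0, 0, 0]},
    {"offset": [0, 0, 0], "delta_rot": [0, 0, 0]},
    {"offset": [0, 0, 0], "delta_rot": [0, 0, 0]}
  ],
  "claw": 0,
  "grip_force": 40
}}

```text
clock: 4.6
tcp_pos: [0.4505, -0.3164, 0.0047]
tcp_rot: [0.687, 0.727, -0.0, -0.0]
force: [-0.3, 0.6, -0.4]
opening: 0.0277
grip_force: 40.0
```

```bash
python3 go.py .5688 -.1665 .067 97.5
```

```text
4.6 [ 0.4505 -0.3164  0.0047] off [ 2.384  2.109 -1.038] rot [-0.001 -0.001 -0.714] F [-0.3  0.6 -0.4] 0.027745878087034128
```

Call:
{"fn": "drive_tool", "kwargs": {
  "increments": [
    {"offset": [0, 0, -0.3], "delta_rot": [0, 0, 0]},
    {"offset": [0, 0, -0.7], "delta_rot": [0, 0, 0]},
    {"offset": [0, 0, -1.07], "delta_rot": [0, 0, 0]},
    {"offset": [0.4, 0.35, -1.07], "delta_rot": [0, 0, -0.12]},
    {"offset": [0.9, 0.8, -1.07], "delta_rot": [0, 0, -0.27]},
    {"offset": [1.4, 1.25, -1.07], "delta_rot": [0, 0, -0.42]},
    {"offset": [1.9, 1.7, -1.07], "delta_rot": [0, 0, -0.57]},
    {"offset": [2.3, 2.05, -1.07], "delta_rot": [0, 0, -0.69]},
    {"offset": [2.38, 2.11, -1.07], "delta_rot": [0, 0, -0.71]},
    {"offset": [2.38, 2.11, -1.07], "delta_rot": [0, 0, -0.71]}
  ]
}}

```text
clock: 5.85
tcp_pos: [0.5687, -0.1667, 0.0695]
tcp_rot: [0.659, 0.752, -0.0, 0.0]
force: [-0.0, -0.1, -1.3]
opening: 0.0273
grip_force: 40.0
```

```bash
python3 - <<'E'
from h import *
b=shot("wrist","w2.png");a=shot("scene","s2.png");t=shot("top","t2.png")
A=cv2.resize(a[100:300,230:430],(560,560))[:, :, ::-1]
cv2.imwrite('pics/c2.png',np.hstack([cv2.resize(a[110:270,240:400],(400,400))[:,:,::-1],cv2.resize(t[160:320,180:340],(400,400))[:,:,::-1]]))
find("wrist","bore_mouth");find("wrist","sleeve_center")
E
python3 go.py .543 .0295 .069 97.5
```

```text
wrist sleeve_center 0.68 [0.6623 0.0122 0.0251]
6.1 [ 0.5683 -0.1678  0.069 ] off [3.315 0.004 0.   ] rot [-0.003 -0.001 -0.02 ] F [-0.3  0.  -2.2] 0.02800138297053841
```

View pics/c2.png

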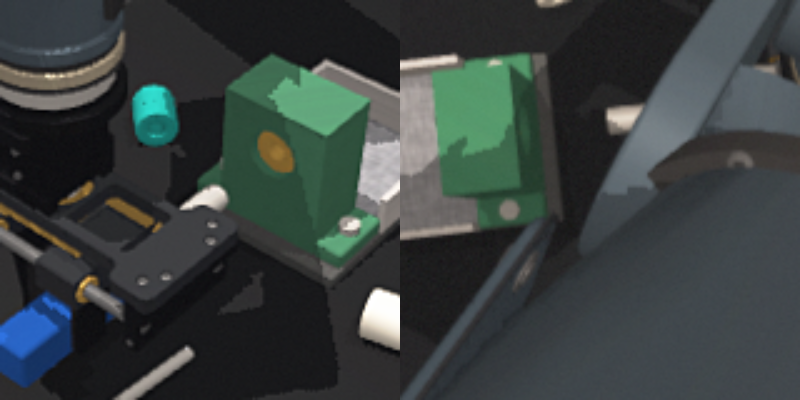

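View pics/w2.png

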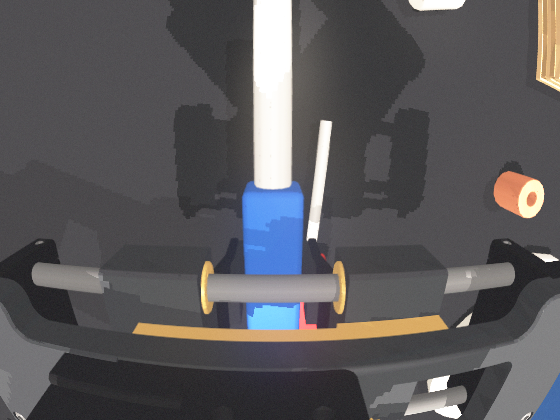

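Run:
```python
from h import *
for c in("scene","top"):
    i=robot.camera_info(c);T=np.linalg.inv(i["world_from_camera"])
    for n,p in(("tip",(.5494,-.024,.078)),("mouth",(.543,.0295,.078))):
        q=T@np.r_[p,1];print(c,n,i["cx"]-i["fx"]*q[0]/q[2],i["cy"]+i["fy"]*q[1]/q[2])
print("tip scene@.078",onplane("scene",325.6,187.2,.078),"top",onplane("top",262.8,208.4,.078))
```

```text
scene tip 327.4281794060761 187.26726683767558
scene mouth 348.1442830836823 171.42285607210707
top tip 261.87137889800516 207.89476388791468
top mouth 230.010270490437 210.84642152708696
tip scene@.078 [ 0.54735448 -0.02608155  0.078     ] top [ 0.54859135 -0.02559087  0.078     ]
```

Call:
{"fn": "drive_tool", "kwargs": {
  "increments": [
    {"offset": [0.3, 0, 0], "delta_rot": [0, 0, 0]},
    {"offset": [0.6, 0, 0], "delta_rot": [0, 0, 0]},
    {"offset": [0.8, 0, 0], "delta_rot": [0, 0, 0]},
    {"offset": [0.9, 0, 0], "delta_rot": [0, 0, 0]},
    {"offset": [1.0, 0, 0], "delta_rot": [0, 0, 0]},
    {"offset": [1.1, 0, 0], "delta_rot": [0, 0, 0]},
    {"offset": [1.2, 0, 0], "delta_rot": [0, 0, 0]},
    {"offset": [1.2, 0, 0], "delta_rot": [0, 0, 0]}
  ]
}}

```text
clock: 7.1
tcp_pos: [0.5594, -0.095, 0.0689]
tcp_rot: [0.66, 0.752, 0.0, -0.0]
force: [0.4, 0.7, -1.3]
opening: 0.0277
grip_force: 40.0
```

```bash
python3 go.py .543 .0295 .069 97.5
```

```text
7.1 [ 0.5594 -0.095   0.0689] off [ 2.093e+00 -2.000e-03 -0.000e+00] rot [-0.001 -0.004 -0.006] F [ 0.4  0.7 -1.3] 0.027747361289227557
```

Call:
{"fn": "drive_tool", "kwargs": {
  "increments": [
    {"offset": [0.1, 0, 0], "delta_rot": [0, 0, 0]},
    {"offset": [0.2, 0, 0], "delta_rot": [0, 0, 0]},
    {"offset": [0.3, 0, 0], "delta_rot": [0, 0, 0]},
    {"offset": [0.4, 0, 0], "delta_rot": [0, 0, 0]},
    {"offset": [0.5, 0, 0], "delta_rot": [0, 0, 0]},
    {"offset": [0.6, 0, 0], "delta_rot": [0, 0, 0]},
    {"offset": [0.7, 0, 0], "delta_rot": [0, 0, 0]},
    {"offset": [0.8, 0, 0], "delta_rot": [0, 0, 0]},
    {"offset": [0.8, 0, 0], "delta_rot": [0, 0, 0]},
    {"offset": [0.8, 0, 0], "delta_rot": [0, 0, 0]}
  ]
}}

```text
clock: 8.35
tcp_pos: [0.5534, -0.0479, 0.069]
tcp_rot: [0.66, 0.752, 0.0, 0.0]
force: [0.3, 0.1, -0.6]
opening: 0.0276
grip_force: 40.0
```

```bash
python3 - <<'E'
from h import *
a=shot("scene","s3.png");t=shot("top","t3.png")
cv2.imwrite('pics/c3.png',np.hstack([cv2.resize(a[110:270,270:430],(400,400))[:,:,::-1],cv2.resize(t[140:300,120:280],(400,400))[:,:,::-1]]))
find("top","sleeve_center")
E
python3 go.py .543 .0295 .069 97.5
```

```text
8.5 [ 0.5534 -0.0481  0.069 ] off [ 1.304e+00 -3.000e-03 -1.000e-03] rot [ 0.001  0.001 -0.008] F [ 0.4 -0.7 -0.9] 0.02771004029799949
```

View pics/c3.png

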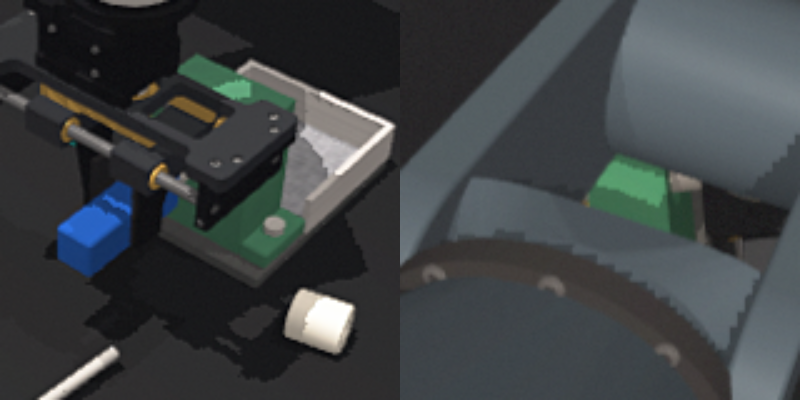

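Run:
```python
from h import *
a=shot("wrist","w3.png");find("wrist","sleeve_center")
```

```text
wrist sleeve_center 0.71 [0.6559 0.028  0.0313]
wrist sleeve_center 0.56 [0.4104 0.0528 0.0266]
```

View pics/w3.png

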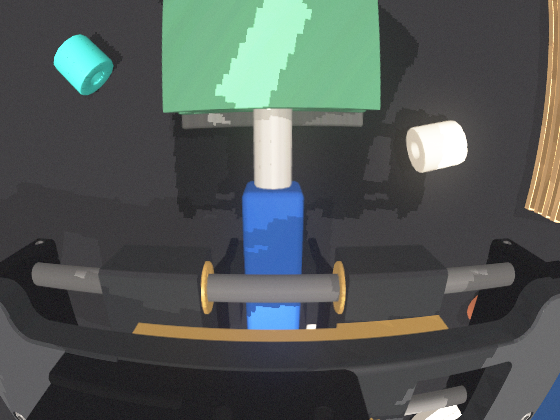

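Call:
{"fn": "drive_tool", "kwargs": {
  "increments": [
    {"offset": [0.1, 0, 0], "delta_rot": [0, 0, 0]},
    {"offset": [0.2, 0, 0], "delta_rot": [0, 0, 0]},
    {"offset": [0.25, 0, 0], "delta_rot": [0, 0, 0]},
    {"offset": [0.25, 0, 0], "delta_rot": [0, 0, 0]},
    {"offset": [0.25, 0, 0], "delta_rot": [0, 0, 0]}
  ]
}}

```text
clock: 9.22
tcp_pos: [0.5514, -0.0329, 0.069]
tcp_rot: [0.659, 0.752, 0.0, 0.0]
force: [0.2, -0.2, -1.1]
opening: 0.0277
grip_force: 40.0
```

Call:
{"fn": "drive_tool", "kwargs": {
  "increments": [
    {"offset": [-0.2, 0, 0], "delta_rot": [0, 0, 0]},
    {"offset": [-0.4, 0, 0], "delta_rot": [0, 0, 0]},
    {"offset": [-0.55, 0, 0], "delta_rot": [0, 0, 0]},
    {"offset": [-0.6, 0, 0], "delta_rot": [0, 0, 0]},
    {"offset": [-0.6, 0, 0], "delta_rot": [0, 0, 0]},
    {"offset": [-0.6, 0, 0], "delta_rot": [0, 0, 0]}
  ]
}}

```text
clock: 9.98
tcp_pos: [0.5558, -0.0684, 0.0689]
tcp_rot: [0.659, 0.752, -0.0, -0.0]
force: [-0.1, 0.5, -1.7]
opening: 0.0277
grip_force: 40.0
```

```bash
python3 - <<'E'
from h import *
a=shot("scene","s4.png");find("scene","sleeve_center");t=shot("top","t4.png");find("top","sleeve_center")
cv2.imwrite('pics/c4.png',np.hstack([cv2.resize(a[110:270,270:430],(400,400))[:,:,::-1],cv2.resize(t[140:300,120:280],(400,400))[:,:,::-1]]))
E
python3 go.py .543 .0295 .069 97.5
```

```text
scene sleeve_center 0.77 [0.6658 0.0151 0.0284]
10.175 [ 0.5559 -0.0683  0.069 ] off [ 1.644e+00 -1.000e-03 -1.000e-03] rot [-0.001 -0.001  0.001] F [ 0.5  0.2 -1.4] 0.028020256171559847
```

Run:
```python
from h import *
for f,(a,b,c,d) in (("s1.png",(110,270,320,440)),("s3.png",(110,270,320,440)),("s4.png",(110,270,320,440)),("t4.png",(170,270,130,260))):
    m=cv2.inRange(cv2.cvtColor(cv2.imread('pics/'+f),cv2.COLOR_BGR2HSV),(12,100,40),(32,255,255))
    n,_,st,ce=cv2.connectedComponentsWithStats(m[a:b,c:d])
    print(f,[(list(s),(q+[c,a]).round(0)) for s,q in zip(st[1:],ce[1:]) if s[4]>5])
i=robot.camera_info("scene");T=np.linalg.inv(i["world_from_camera"])
for l in(.07,.09):
    p=np.r_[.543,.0295,.03,1]+l*np.r_[-.1305,.9914,0,0];q=T@p;print(l,i["cx"]-i["fx"]*q[0]/q[2],i["cy"]+i["fy"]*q[1]/q[2])
```

```text
s1.png [([np.int32(23), np.int32(53), np.int32(14), np.int32(16), np.int32(161)], array([350., 170.]))]
s3.png [([np.int32(3), np.int32(33), np.int32(11), np.int32(7), np.int32(32)], array([329., 146.])), ([np.int32(18), np.int32(38), np.int32(22), np.int32(13), np.int32(105)], array([348., 154.])), ([np.int32(0), np.int32(51), np.int32(12), np.int32(8), np.int32(39)], array([325., 165.])), ([np.int32(9), np.int32(65), np.int32(8), np.int32(11), np.int32(38)], array([332., 180.]))]
s4.png [([np.int32(0), np.int32(39), np.int32(5), np.int32(6), np.int32(21)], array([322., 152.])), ([np.int32(9), np.int32(45), np.int32(19), np.int32(11), np.int32(91)], array([338., 160.])), ([np.int32(27), np.int32(53), np.int32(4), np.int32(5), np.int32(12)], array([349., 165.])), ([np.int32(0), np.int32(63), np.int32(2), np.int32(4), np.int32(6)], array([320., 174.])), ([np.int32(0), np.int32(72), np.int32(8), np.int32(11), np.int32(37)], array([323., 187.]))]
t4.png []
0.07 370.0685176188196 173.70125748815465
0.09 376.5317053543031 168.4096807162089
```

Call:
{"fn": "drive_tool", "kwargs": {
  "increments": [
    {"offset": [-0.3, 0, 0], "delta_rot": [0, 0, 0]},
    {"offset": [-0.6, 0, 0], "delta_rot": [0, 0, 0]},
    {"offset": [-0.9, 0, 0], "delta_rot": [0, 0, 0]},
    {"offset": [-1.2, 0, 0], "delta_rot": [0, 0, 0]},
    {"offset": [-1.5, 0, 0], "delta_rot": [0, 0, 0]},
    {"offset": [-1.8, 0, 0], "delta_rot": [0, 0, 0]},
    {"offset": [-2.0, 0, 0], "delta_rot": [0, 0, 0]},
    {"offset": [-2.0, 0, 0], "delta_rot": [0, 0, 0]}
  ]
}}

```text
clock: 11.18
tcp_pos: [0.5719, -0.1887, 0.0689]
tcp_rot: [0.66, 0.751, 0.0, 0.0]
force: [0.2, 0.7, -1.2]
opening: 0.0277
grip_force: 40.0
```

```bash
python3 - <<'E'
from h import *
a=shot("scene","s5.png");find("scene","sleeve_center");t=shot("top","t5.png");find("top","sleeve_center")
cv2.imwrite('pics/c5.png',np.hstack([cv2.resize(a[110:270,270:430],(400,400))[:,:,::-1],cv2.resize(t[140:300,120:280],(400,400))[:,:,::-1]]))
E
python3 go.py .4505 -.3164 .069 93.2
```

```text
scene sleeve_center 0.94 [0.6645 0.0154 0.0283]
scene sleeve_center 0.73 [0.4102 0.0497 0.0278]
scene sleeve_center 0.56 [0.5556 0.0487 0.0389]
top sleeve_center 0.78 [0.3994 0.0542 0.028 ]
top sleeve_center 0.64 [0.534  0.1085 0.0457]
11.375 [ 0.5713 -0.1867  0.0689] off [-1.879e+00 -2.278e+00 -2.000e-03] rot [-0.007 -0.006  0.719] F [-0.2 -1.1 -1.2] 0.028282016676323792
```

View pics/c5.png

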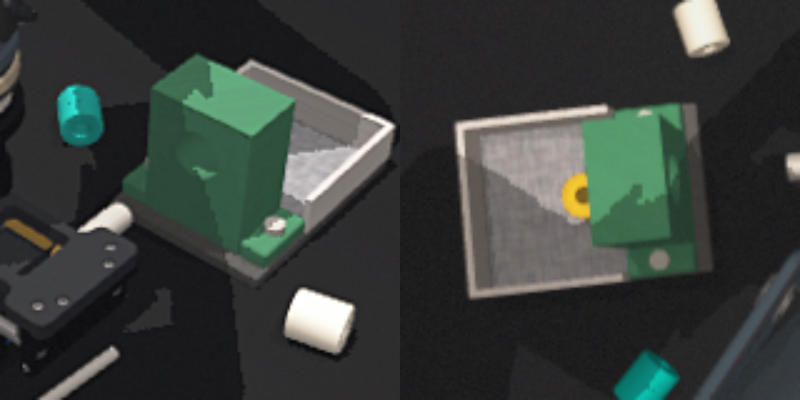

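The top view (right half) shows the brass ring at about (580,195), standing in the tray behind the block, and the bore is empty. I'll lay the drift back where it was.

Call:
{"fn": "drive_tool", "kwargs": {
  "increments": [
    {"offset": [-0.3, -0.35, 0], "delta_rot": [0, 0, 0.1]},
    {"offset": [-0.65, -0.8, 0], "delta_rot": [0, 0, 0.25]},
    {"offset": [-1.0, -1.25, 0], "delta_rot": [0, 0, 0.4]},
    {"offset": [-1.4, -1.7, 0], "delta_rot": [0, 0, 0.55]},
    {"offset": [-1.75, -2.1, 0], "delta_rot": [0, 0, 0.65]},
    {"offset": [-1.88, -2.28, 0], "delta_rot": [0, 0, 0.72]},
    {"offset": [-1.88, -2.28, 0.4], "delta_rot": [0, 0, 0.72]},
    {"offset": [-1.88, -2.28, 0.8], "delta_rot": [0, 0, 0.72]},
    {"offset": [-1.88, -2.28, 0.95], "delta_rot": [0, 0, 0.72]},
    {"offset": [-1.88, -2.28, 0.98], "delta_rot": [0, 0, 0.72]}
  ]
}}

```text
clock: 12.62
tcp_pos: [0.4508, -0.3165, 0.0098]
tcp_rot: [0.687, 0.727, 0.0, -0.0]
force: [0.9, -0.0, -1.4]
opening: 0.0276
grip_force: 40.0
```

Call:
{"fn": "drive_tool", "kwargs": {
  "increments": [
    {"offset": [0, 0, 0.04], "delta_rot": [0, 0, 0]},
    {"offset": [0, 0, 0.07], "delta_rot": [0, 0, 0]},
    {"offset": [0, 0, 0.08], "delta_rot": [0, 0, 0]},
    {"offset": [0, 0, 0.08], "delta_rot": [0, 0, 0]}
  ]
}}

```text
clock: 13.12
tcp_pos: [0.4507, -0.3174, 0.0056]
tcp_rot: [0.687, 0.726, -0.0, 0.0]
force: [-0.3, 1.4, -0.4]
opening: 0.0278
grip_force: 40.0
```

Call:
{"fn": "drive_tool", "kwargs": {
  "increments": [
    {"offset": [0, 0, 0], "delta_rot": [0, 0, 0]},
    {"offset": [0, 0, 0], "delta_rot": [0, 0, 0]},
    {"offset": [0, 0, 0], "delta_rot": [0, 0, 0]},
    {"offset": [0, 0, 0], "delta_rot": [0, 0, 0]},
    {"offset": [0, 0, 0], "delta_rot": [0, 0, 0]},
    {"offset": [0, 0, 0], "delta_rot": [0, 0, 0]},
    {"offset": [0, 0, 0], "delta_rot": [0, 0, 0]},
    {"offset": [0, 0, 0], "delta_rot": [0, 0, 0]}
  ],
  "claw": 1
}}

```text
clock: 14.12
tcp_pos: [0.4507, -0.3173, 0.0054]
tcp_rot: [0.687, 0.726, -0.0, 0.0]
force: [-0.3, 0.4, 0.3]
opening: 0.0859
grip_force: 0.0
```

Call:
{"fn": "drive_tool", "kwargs": {
  "increments": [
    {"offset": [0, 0, -0.2], "delta_rot": [0, 0, 0]},
    {"offset": [0, 0, -0.6], "delta_rot": [0, 0, 0]},
    {"offset": [0, 0, -1.2], "delta_rot": [0, 0, 0]},
    {"offset": [0, 0, -1.8], "delta_rot": [0, 0, 0]},
    {"offset": [0, 0, -2.2], "delta_rot": [0, 0, 0]},
    {"offset": [0, 0, -2.2], "delta_rot": [0, 0, 0]},
    {"offset": [0, 0, -2.2], "delta_rot": [0, 0, 0]}
  ]
}}

```text
clock: 15.0
tcp_pos: [0.4502, -0.3168, 0.1371]
tcp_rot: [0.687, 0.726, 0.0, -0.0]
force: [-0.3, 0.5, -0.9]
opening: 0.0871
grip_force: 0.0
```

Run:
```python
from h import *
a=shot("wrist","w6.png");find("wrist","drift_grip")
b=cv2.imread('pics/w1.png')[:,:,::-1];print("mean diff to pre-grasp view",np.abs(a[:250].astype(int)-b[:250]).mean())
m=cv2.inRange(cv2.cvtColor(a,cv2.COLOR_RGB2HSV),(100,120,80),(125,255,255))[:260];print(cv2.minAreaRect(cv2.findNonZero(m)))
t=shot("top","t6.png");find("top","sleeve_center");find("top","thin_grip");s=robot.get_state();print(s["force"],s["opening"],s["grip_force"])
```

```text
wrist drift_grip 0.79 [ 0.4503 -0.28    0.0299]
mean diff to pre-grasp view 3.9407285714285716
((273.82080078125, 202.99522399902344), (100.39180755615234, 33.66789245605469), 89.14490509033203)
top sleeve_center 0.97 [0.402  0.0534 0.03  ]
top sleeve_center 0.79 [0.6574 0.0244 0.0322]
top sleeve_center 0.72 [0.5336 0.1063 0.0442]
top thin_grip 0.77 [ 0.5975 -0.2163  0.0261]
[-0.4693387   0.31722533 -0.19857755] 0.08712556402902204 0.0
```

```bash
python3 -c "
from cell import robot
print(robot.sign_off())"
```

```text
the job is handed in; nothing more can be done
None
```

I pushed the brass sleeve out into the catch tray, laid the blue drift flat back where it was on the bench, left the red drift untouched, and handed the job in at about 15 s of the 54 s allowed; no verdict came back.

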